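# Tighten a lens retaining ring with a pin spanner

### The job

The retaining ring of the round lens cell on the bench is loose. Take from the stand the pin spanner whose two pins fit the ring's two holes (the wide one), set both pins fully into the holes without turning the ring yet, then turn the ring clockwise (seen from above) with it until it stops, where the black line on the ring meets the one on the rim. Leave the spanner standing fully seated in the ring, let go, and leave the other spanner in the stand.

Things in the scene. Friction and masses are not known exactly. Their poses are not given: they have to be found in the camera images.
- wide_spanner_grip (a point): Middle of the wide spanner's upright grey grip: 24 mm thick (y), 44 long (x), 50 tall, on a 112x30x14 mm bar along x; the point is 39 mm over the bar's underside. Below the bar 2 pins, 80 mm apart on x, 24 mm long, 15 thick, tips tapered to 8. 220 g. Starts upright: bar on a fixed wooden stand (264x60x30 mm), pins in one of 2 slots: lift 25 mm to clear. Fits either way round.
- narrow_spanner_grip (a point): Middle of the grip of the other spanner, standing in the other slot of the stand, 130 mm away: same grip and same axes (z up), but its bar is only 82 mm long and its pins 50 mm apart, so it does not fit the ring. It stays in the stand.
- ring_face (a point): Centre of the upper face of the steel ring (112 mm across, face 50 mm above the bench) inside the grey rim (128 mm across, flush with it) of the lens cell, which is fixed to the bench. Two 19 mm holes, 46 mm deep, lie 40 mm either side of it along x; x turns with the ring, z is up. Spanner fully seated: bar lies flat on the ring, grip centre 39 mm above this point.
- ring (a joint): Turn of the ring, rad: grows clockwise seen from above; firm stop at 1.2 (tight: the black line on the ring meets the one on the rim). Starts at 0.1 to 0.5, stays where left, turns against a drag of about 0.15 N m. The pins have about 3 degrees of play in the holes, so the spanner turns that much further than the ring.
Not all that is in view belongs to the job. Leave any red look-alike of the part that bears wide_spanner_grip alone.

How it is judged:
On the way:
1. both pins are fully in the ring's holes (bar down on the ring, to 8 mm) and the ring is not yet turned (horizontal distance between wide_spanner_grip and ring_face below 0.012 m and z of wide_spanner_grip in the frame of ring_face below 0.047 m and angle between the x axis of wide_spanner_grip and the x axis of ring_face, either way round below 0.2 rad and value of joint ring below 0.68 rad), for 0.2 s.
At the end, for the whole second after the job is handed in: The ring is turned clockwise to within 10 degrees (0.18 rad) of its stop; the wide spanner stands released and at rest in the ring, upright to 10 degrees, both pins in the holes and the bar down on the ring to 8 mm; the narrow spanner has not moved more than 30 mm (value of joint ring above 1.02 rad and horizontal distance between wide_spanner_grip and ring_face below 0.012 m and z of wide_spanner_grip in the frame of ring_face below 0.047 m and angle between the x axis of wide_spanner_grip and the x axis of ring_face, either way round below 0.2 rad and angle between wide_spanner_grip's own z axis and vertical below 0.17 rad and linear speed of wide_spanner below 0.02 m/s and distance of narrow_spanner_grip from where it was at the start of the episode below 0.03 m); the robot touches nothing.
It fails at once if the ring is turned on (past 0.75 rad) while the wide spanner's pins are not in its holes (value of joint ring above 0.75 rad and (horizontal distance between wide_spanner_grip and ring_face above 0.025 m or z of wide_spanner_grip in the frame of ring_face above 0.057 m)).
It fails at once if the narrow spanner is taken out of the stand (distance of narrow_spanner_grip from where it was at the start of the episode above 0.04 m).
It also fails if it takes over 42 s, if anything falls off the work surface, if the arm or the gripper's body presses on something with over 40 N, if the wrist force passes 120 N, or if a joint passes its speed limit or range.

### The arm

A 6-joint arm with a two-finger parallel gripper is mounted at the origin on a cart in front of the work surface, level with it; the furniture and walls round the work are solid. World frame = base frame: x ahead of the robot, y to its left, z up, the work surface at z = 0. Lengths are in m, angles in rad, forces in N, time in s.
With the tool pointing down it reaches from about 0.3 to 0.825 m from the base axis. Payload 5.4 kg.
Tool frame: the origin (TCP) lies on the centre line of the jaws, within the pads' length; the fingertips stand 17 mm ahead of it and the grasp point (between the pads) lies 2 mm behind it (manip.tip_reach is the distance from the TCP to the fingertips, in m); z points along the fingers, y is the line along which they close (so a half turn about z gives the same grasp; the last joint's range is limited). The gripper opens to 92 mm and grips with 3 to 60 N. Pads are 20 mm wide; open, the fingers measure 128 mm over their backs; the gripper's body (75 mm by 189 mm) begins 69 mm behind the grasp point.
Start: joints at [-1.461, 0.158, 1.597, -0, 1.386, -0.21], TCP at [0.181, -0.546, 0.232] pointing down, gripper open.
Joint ranges: [-2.91, 2.91], [-0.94, 2.29], [0.18, 2.7], [-1.29, 4.43], [0.17, 2.64], [-3, 3]. Speed limits (rad/s): [2.57, 2.57, 3.14, 3.14, 3.14, 3.14].

### API

Orientations are given as a unit quaternion [x, y, z, w].
In Python, from rig import manip gives the robot as it stands. The module is installed in compiled form; this text tells all that it offers.
- The arm moves only by the tool arm_command, never from a script. Its argument "plan" is a list of rows, each a list of 5 numbers: the opening, from 0 (shut) to 1 (fully open), then the shift along the tool's x, y, z in m, then the turn about the tool's z in degrees. In form: [[hand, tx, ty, tz, roll], ...]. A call has exactly 10 rows; each row is the pose to reach, as a shift and turn from the pose commanded when the call began, along the tool's axes at that moment; what a row does not reach only later rows make up. A row lasts 1/10 s, in which the tool goes at most 50 mm and 8.59 degrees, less where a joint would pass 70% of its speed; a pose out of reach is approached as far as the arm can. A call with a gripper value outside its range is refused whole. The fingers move at their own pace and stop on an object; "grip_force" is the grip in N (left out, the last holds). Time passes only in rows, so rows that repeat a pose let the fingers close, or fill a call up. It gives the time, the measured TCP pose, the force, the opening and the grip force at its end, in the units of the state.
- manip.sense(): the state, without advancing time (a new reading comes with each control period).
- manip.snapshot(name): name is "scene" or "top" or "wrist"; returns a dict with "color" (384x512x3 uint8, red, green, blue), "K" (3x3 intrinsics, pixels), "eye" and "rotation" of the camera in the world. Camera axes: x right, y down, z forward; pixel columns grow to the right and rows downward; lengths in m; the calibration is good to about 2 mm. The wrist camera is an equidistant fisheye: a pixel r from the principal point sees the ray r / f radians off the axis. A picture is of the moment at which its call begins. There is no depth.
- manip.close_job(): hands the job in; it is judged then, once.
The state is a dict: "t": time; "joint_pos": joint angles; "dq": joint speeds; "joint_torque": joint torques, N m; "tool_pos": TCP position; "orientation": TCP orientation; "ft_force": force on the tool from outside, world axes, zero at the start; "moment": the same for the moment, N m; "width": finger opening in m; "gripper_force": force on a finger pad.
Only numpy, scipy, OpenCV 4.12 (cv2) and the standard library are available. Lean on these libraries where they do the work, as an engineer would, in place of code of your own. Each camera call takes 0.05 s, during which the arm holds its last target. There are 200 camera calls.

## Working session

There is one attempt and no reset: what is moved stays moved. The work goes in short steps, Python scripts to look and compute and a tool call to move; the robot and the scene stay as the last step left them, time stands still between calls to the robot, and variables do not carry over. Pictures are saved under pics/ and viewed, at most 10 in all, crops included, and the job is handed in when it is done.

Besides the shell and the picture viewer there is one more tool, called after ">>>" in YAML: its name, and indented under it one key for each argument. arm_command: Moves the arm, as the interface text tells. Its arguments: {"type":"object","properties":{"plan":{"type":"array","items":{"type":"array","items":{"type":"number"}}},"grip_force":{"type":"number"}},"required":["plan"]}

```bash
mkdir -p pics; cat > h.py <<'E'
import numpy as np, cv2
from rig import manip
def snap(n,f=None):
    s=manip.snapshot(n)
    if f: cv2.imwrite('pics/'+f,cv2.cvtColor(s['color'],cv2.COLOR_RGB2BGR))
    np.savez('last_'+n,**s)
    return s
def ray(s,u,v):
    K=s['K']; x=(u-K[0,2])/K[0,0]; y=(v-K[1,2])/K[1,1]
    return np.array(s['rotation'])@np.array([x,y,1.])
def rayf(s,u,v):
    K=s['K']; x=(u-K[0,2])/K[0,0]; y=(v-K[1,2])/K[1,1]; r=np.hypot(x,y)+1e-12
    return np.array(s['rotation'])@np.array([np.sin(r)*x/r,np.sin(r)*y/r,np.cos(r)])
def onz(s,u,v,z,fish=False):
    d=(rayf if fish else ray)(s,u,v); e=np.array(s['eye']); return e+d*(z-e[2])/d[2]
E
python3 - <<'E'
from h import *
a=snap('scene','s1.png');b=snap('top','t1.png')
import cv2
cv2.imwrite('pics/both1.png',cv2.cvtColor(np.vstack([a['color'],b['color']])[:, :],cv2.COLOR_RGB2BGR))
for s in(a,b): print(s['K'],s['eye'],s['rotation'])
print(manip.sense())
E
```

```text
[[365.31004377   0.         253.87217884]
 [  0.         365.31004377 191.91330767]
 [  0.           0.           1.        ]] [0.23605478 0.78333167 0.67335287] [-0.20356487  0.90430969 -0.3672602   0.07684582]
[[384.76945699   0.         255.93304655]
 [  0.         384.76945699 190.47512997]
 [  0.           0.           1.        ]] [0.41094002 0.2423913  0.96595316] [ 0.70813731 -0.7047288   0.02120051 -0.03807115]
{'t': 0.1, 'joint_pos': array([-1.46109833e+00,  1.59008003e-01,  1.59809120e+00,  1.23534301e-05,
        1.38621843e+00, -2.10114801e-01]), 'dq': array([-6.88065805e-04, -1.84572016e-03, -4.08799111e-03, -7.12246216e-04,
        5.15733281e-04,  1.07384387e-05]), 'joint_torque': array([-1.23840675e-05, -3.86502635e+01, -3.22959530e+01,  7.04064989e-02,
        3.39581387e-02, -4.21639299e-05]), 'tool_pos': array([ 0.18068872, -0.54530476,  0.23071258]), 'orientation': array([ 9.87242006e-01,  1.59224615e-01,  4.93491922e-05, -8.61097881e-04]), 'ft_force': array([ 0.42272857, -0.79568897, -0.42312424]), 'moment': array([-0.03051284, -0.00465428,  0.03191359]), 'gripper_force': 0.0, 'width': 0.09166360286352777}
```

View pics/t1.png

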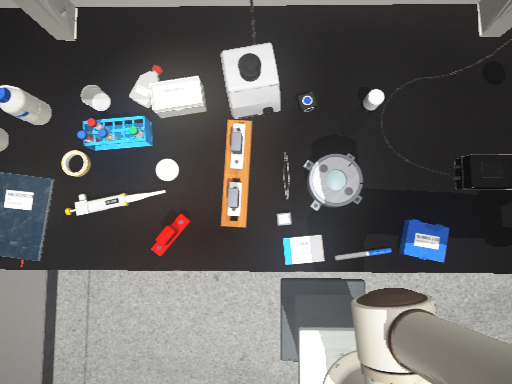

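View pics/s1.png

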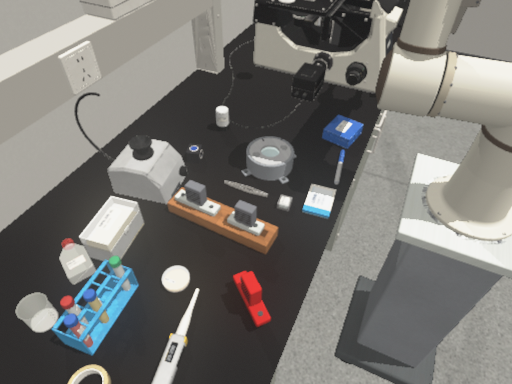

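The top view shows the stand at (237,173) with spanners at (236,145) and (234,198), the lens cell at (334,180) and a red look-alike at (171,235). The bar length will decide which spanner is the wide one, so I'll enlarge that area.

```bash
sed -i "s/np.array(s\['rotation'\])/R.from_quat(s['rotation']).as_matrix()/; 1i from scipy.spatial.transform import Rotation as R" h.py
python3 - <<'E'
from h import *
t=dict(np.load('last_top.npz'));s=dict(np.load('last_scene.npz'))
c=t['color'][110:240,210:375]; 
c=cv2.resize(c,None,fx=4.6,fy=4.6,interpolation=cv2.INTER_CUBIC)
cv2.imwrite('pics/c1.png',cv2.cvtColor(c,cv2.COLOR_RGB2BGR))
print(R.from_quat(t['rotation']).as_matrix())
for n,u,v,z in [('a',236,145,.08),('b',234,198,.08),('ring',334,180,.05),('standtop',238,121,.03),('standbot',234,226,.03)]: print(n,onz(t,u,v,z))
for n,u,v,z in [('ga',195,195,.08),('gb',245,215,.08),('ring',270,152,.05)]: print(n,onz(s,u,v,z))
E
```

```text
[[ 0.00581571 -0.99647525  0.08368542]
 [-0.99970376 -0.00381581  0.02403798]
 [-0.02363392 -0.08380043 -0.99620225]]
a [0.5918548  0.31099473 0.08      ]
b [0.4677214  0.31436115 0.08      ]
ring [0.51365304 0.07850844 0.05      ]
standtop [0.66245273 0.31050829 0.03      ]
standbot [0.40286651 0.31770118 0.03      ]
ga [0.58893466 0.32642981 0.08      ]
gb [0.46229969 0.33073663 0.08      ]
ring [0.51045661 0.08186089 0.05      ]
```

View pics/c1.png

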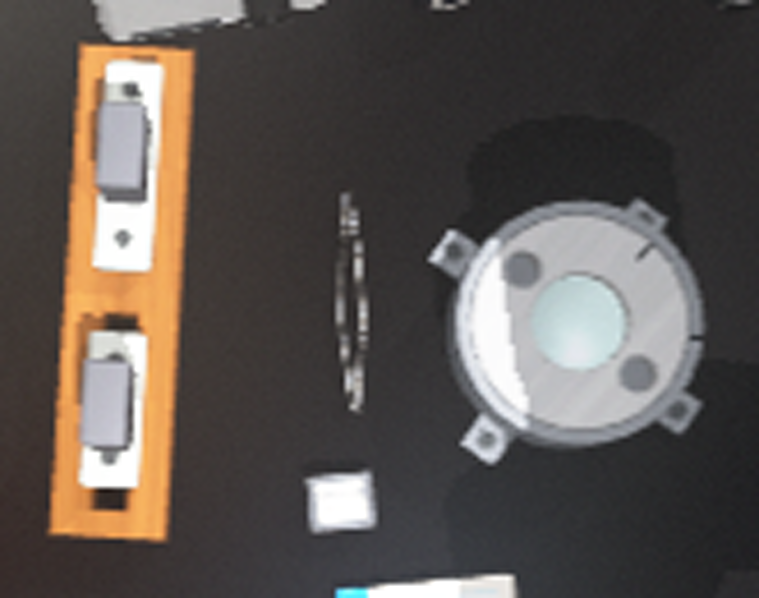

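The upper spanner at (236,145) has the longer bar: 208 px against 155 px in the crop, a ratio of 1.34 where 112/82 is 1.37. So it is the wide one, and the one at (234,198) is the narrow one. The red part at (171,235) stays where it is. In the crop the ring holes are at (521,269) and (638,372), the ring line at (650,247) and the rim line at (698,338).

```bash
python3 - <<'E'
from h import *
t=dict(np.load('last_top.npz'))
P=lambda u,v,z:onz(t,210+u/4.6-.4,110+v/4.6-.4,z)[:2]
a,b=P(132,64,.044),P(122,269,.044); d=a-b
print('bar',(a+b)/2,np.linalg.norm(d),np.arctan2(d[1],d[0]))
print('grip',P(122,150,.094))
h1,h2=P(521,269,.05),P(638,372,.05); d=h1-h2; c=(h1+h2)/2
print('ring',c,np.linalg.norm(d),np.degrees(np.arctan2(d[1],d[0])))
l=P(640,258,.05)-c; r=P(698,338,.05)-c
print('ring c2',P(578,320,.05),[np.degrees(np.arctan2(x[1],x[0])) for x in(l,r)])
E
```

```text
bar [0.59751464 0.31080838] 0.10991621540622692 -0.03828187788772327
grip [0.59550887 0.30969619]
ring [0.51549215 0.07484025] 0.08019607579517 48.14732396304763
ring c2 [0.51566415 0.07551472] [np.float64(-44.18060894491657), np.float64(-98.39394376045074)]
```

>>> arm_command:
  plan:
    - [1,0,0,0,0]
    - [1,-0.015,-0.05,0,0]
    - [1,-0.03,-0.1,0,0]
    - [1,-0.04,-0.14,0,0]
    - [1,-0.05,-0.19,0,0]
    - [1,-0.06,-0.23,0,0]
    - [1,-0.06,-0.27,0,0]
    - [1,-0.06,-0.31,0,0]
    - [1,-0.06,-0.35,0,0]
    - [1,-0.06,-0.39,0,0]

```text
t: 1.1
tool_pos: [0.0016, -0.2289, 0.2292]
orientation: [0.987, 0.159, 0.005, -0.02]
ft_force: [0.3, 0.3, 0.4]
width: 0.0919
gripper_force: 0.0
```

Everything measured agrees with the given sizes: bar 110 mm, holes 80 mm apart. The ring needs about 54° clockwise. The TCP came in too close to the base, so I'll move it outward first.

>>> arm_command:
  plan:
    - [1,0.04,0.03,0,0]
    - [1,0.08,0.055,0,0]
    - [1,0.125,0.08,0,0]
    - [1,0.17,0.1,0,0]
    - [1,0.21,0.12,0,0]
    - [1,0.255,0.123,0,0]
    - [1,0.3,0.11,0,0]
    - [1,0.345,0.09,0,0]
    - [1,0.39,0.065,0,0]
    - [1,0.43,0.037,0,0]

```text
t: 2.1
tool_pos: [0.4209, -0.1319, 0.2353]
orientation: [0.987, 0.159, 0.002, -0.015]
ft_force: [1.6, -0.5, 0.9]
width: 0.0917
gripper_force: 0.0
```

```bash
python3 - <<'E'
from rig import manip
s=manip.sense();print(s['tool_pos'],s['orientation'],s['joint_pos'])
E
```

```text
[ 0.42085187 -0.13192621  0.23532276] [ 0.98711385  0.15927269  0.00243923 -0.01524823] [-0.59747574 -0.19773729  1.94066982  0.02581831  1.4161239   0.64917386]
```

>>> arm_command:
  plan:
    - [1,0.035,-0.036,0,3]
    - [1,0.065,-0.072,0,6]
    - [1,0.095,-0.108,0,9]
    - [1,0.125,-0.144,0,12]
    - [1,0.155,-0.18,0,15]
    - [1,0.185,-0.216,0,18]
    - [1,0.215,-0.25,0,20.5]
    - [1,0.245,-0.285,0,20.5]
    - [1,0.27,-0.315,0,20.5]
    - [1,0.285,-0.333,0,20.5]

```text
t: 3.1
tool_pos: [0.5855, 0.2747, 0.2474]
orientation: [1.0, -0.018, -0.001, -0.016]
ft_force: [1.3, -0.2, 0.5]
width: 0.0917
gripper_force: 0.0
```

>>> arm_command:
  plan:
    - [1,0,0,0,0]
    - [1,0,0,0,0]
    - [1,0,0,0,0]
    - [1,0,0,0,0]
    - [1,0,0,0,0]
    - [1,0,0,0,0]
    - [1,0,0,0,0]
    - [1,0,0,0,0]
    - [1,0,0,0,0]
    - [1,0,0,0,0]

```text
t: 4.1
tool_pos: [0.5854, 0.2719, 0.2479]
orientation: [1.0, -0.019, -0.0, -0.016]
ft_force: [-0.0, -0.4, -0.5]
width: 0.0918
gripper_force: 0.0
```

```bash
python3 - <<'E'
from h import *
w=snap('wrist','w1.png');print(w['K'],w['eye'])
s=manip.sense();print(s['tool_pos'],R.from_quat(s['orientation']).as_matrix(),s['joint_pos'],s['ft_force'])
E
```

```text
[[297.31863964   0.         257.87943365]
 [  0.         297.31863964 193.0433356 ]
 [  0.           0.           1.        ]] [0.6591734  0.26369977 0.40151804]
[0.58535996 0.27192658 0.24792237] [[ 9.99280628e-01 -3.79232058e-02 -2.36982917e-04]
 [-3.78974843e-02 -9.98797268e-01  3.11094457e-02]
 [-1.41646780e-03 -3.10780853e-02 -9.99515956e-01]] [0.23342652 0.31914868 1.37528241 0.03058553 1.44025325 1.83827452] [-0.33375938 -0.11067609  0.30827274]
```

View pics/w1.png

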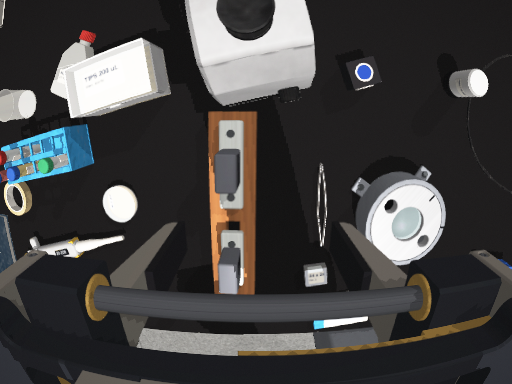

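The wrist view shows the wide spanner's grip at about (227,171), with its bar from (231,121) to (231,208), and ring holes at about (390,214) and (421,241). The tool has a residual 1.8° tilt, which I'll allow for in the moves.

```bash
python3 - <<'E'
from h import *
w=dict(np.load('last_wrist.npz'))
F=lambda u,v,z:onz(w,u,v,z,True)[:2]
print('bar ends',F(231,121,.044),F(231,208,.044),(F(231,121,.044)+F(231,208,.044))/2)
print('holes',F(390,214,.05),F(421,241,.05),(F(390,214,.05)+F(421,241,.05))/2)
g=cv2.cvtColor(w['color'],cv2.COLOR_RGB2HSV)
# white bar mask
m=((g[...,1]<60)&(g[...,2]>110)).astype('uint8')*255
m[:115]=0;m[215:]=0;m[:,:212]=0;m[:,250:]=0
ys,xs=np.nonzero(m);print(xs.min(),xs.max(),ys.min(),ys.max())
c=cv2.resize(w['color'][100:300,190:450],None,fx=3,fy=3,interpolation=cv2.INTER_CUBIC);cv2.imwrite('pics/c2.png',cv2.cvtColor(c,cv2.COLOR_RGB2BGR))
E
```

```text
bar ends [0.65039272 0.30748462] [0.54110065 0.31366975] [0.59574669 0.31057718]
holes [0.52767257 0.10431877] [0.4839035  0.04848947] [0.50578803 0.07640412]
219 243 120 208
```

View pics/c2.png

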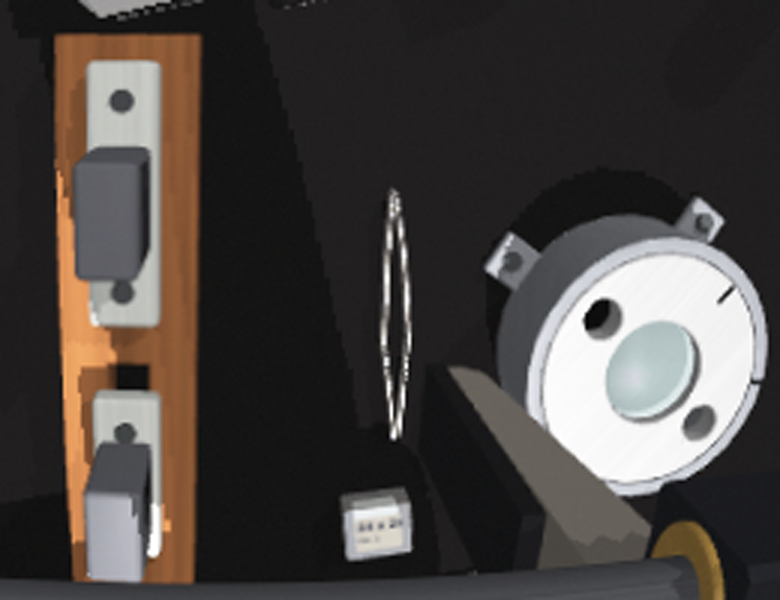

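The wrist view confirms the bar centre to within 2 mm, at (0.5965, 0.3107). Going down on the grip now.

>>> arm_command:
  plan:
    - [1,0.005,-0.018,0.01,0]
    - [1,0.0099,-0.0336,0.03,0]
    - [1,0.0099,-0.0336,0.06,0]
    - [1,0.0099,-0.0336,0.09,0]
    - [1,0.0099,-0.0336,0.12,0]
    - [1,0.0099,-0.0336,0.145,0]
    - [1,0.0099,-0.0336,0.165,0]
    - [1,0.0099,-0.0336,0.177,0]
    - [1,0.0099,-0.0336,0.18,0]
    - [1,0.0099,-0.0336,0.181,0]

```text
t: 5.15
tool_pos: [0.5969, 0.3108, 0.0685]
orientation: [1.0, -0.019, -0.0, -0.016]
ft_force: [-0.4, 0.1, 0.1]
width: 0.0923
gripper_force: 0.0
```

>>> arm_command:
  plan:
    - [0,0,0,0,0]
    - [0,0,0,0,0]
    - [0,0,0,0,0]
    - [0,0,0,0,0]
    - [0,0,0,0,0]
    - [0,0,0,0,0]
    - [0,0,0,0,0]
    - [0,0,0,0,0]
    - [0,0,0,0,0]
    - [0,0,0,0,0]
  grip_force: 35

```text
t: 6.15
tool_pos: [0.5965, 0.3108, 0.0681]
orientation: [1.0, -0.019, -0.0, -0.016]
ft_force: [-0.0, 0.1, 1.1]
width: 0.0237
gripper_force: 34.9
```

>>> arm_command:
  plan:
    - [0,0,-0.0003,-0.01,0]
    - [0,0,-0.0008,-0.025,0]
    - [0,0,-0.0012,-0.04,0]
    - [0,0,-0.0018,-0.06,0]
    - [0,0,-0.0025,-0.08,0]
    - [0,0,-0.0031,-0.1,0]
    - [0,0,-0.0031,-0.1,0]
    - [0,0,-0.0031,-0.1,0]
    - [0,0,-0.0031,-0.1,0]
    - [0,0,-0.0031,-0.1,0]

```text
t: 7.15
tool_pos: [0.5958, 0.3104, 0.1665]
orientation: [1.0, -0.019, -0.002, -0.015]
ft_force: [-0.5, 0.8, -2.0]
width: 0.0239
gripper_force: 34.9
```

```bash
python3 - <<'E'
from h import *
w=dict(np.load('last_wrist.npz'))
F=lambda u,v,z:onz(w,190+u/3-.33,100+v/3-.33,z,True)[:2]
def rep(a,b):
    d=a-b;print((a+b)/2,np.linalg.norm(d),np.degrees(np.arctan2(d[1],d[0])))
rep(F(603,319,.05),F(699,422,.05))
print('rim W/E',F(528,372,.05),F(767,330,.05),'lens',F(651,369,.045),'line',F(726,294,.05),F(757,382,.05))
s=manip.sense();print(s['tool_pos'],R.from_quat(s['orientation']).as_matrix(),s['width'],s['ft_force'])
E
```

```text
[0.51177798 0.07513951] 0.07986747589926901 47.33998059562933
rim W/E [0.51574601 0.13841607] [0.52946983 0.01396482] lens [0.51168726 0.07430603] line [0.54812013 0.040956  ] [0.50313248 0.015033  ]
[0.59578588 0.31040388 0.16650224] [[ 0.99926775 -0.03815761 -0.00282158]
 [-0.03805465 -0.99881498  0.03033935]
 [-0.00397591 -0.03020976 -0.99953567]] 0.023939501230919764 [-0.52175894  0.75466457 -1.97053698]
```

>>> arm_command:
  plan:
    - [0,-0.004,0.015,0,-3]
    - [0,-0.013,0.044,-0.001,-9]
    - [0,-0.023,0.075,-0.002,-15]
    - [0,-0.033,0.108,-0.003,-22]
    - [0,-0.043,0.14,-0.004,-29]
    - [0,-0.053,0.172,-0.005,-36]
    - [0,-0.061,0.2,-0.006,-42]
    - [0,-0.068,0.222,-0.007,-47]
    - [0,-0.072,0.234,-0.007,-50]
    - [0,-0.073,0.238,-0.007,-50]

```text
t: 8.15
tool_pos: [0.5139, 0.0745, 0.1671]
orientation: [0.914, 0.405, 0.006, -0.015]
ft_force: [0.6, 0.1, -2.6]
width: 0.0237
gripper_force: 34.9
```

```bash
python3 - <<'E'
from h import *
w=snap('wrist','w2.png');t=snap('top');c=snap('scene')
a=cv2.resize(w['color'],(400,300))
o=np.vstack([np.hstack([a,cv2.resize(t['color'][110:240,260:433],(400,300))]),np.hstack([cv2.resize(c['color'][60:228,160:384],(400,300),interpolation=2),cv2.resize(w['color'][80:290,140:420],(400,300),interpolation=2)])])
cv2.imwrite('pics/m2.png',cv2.cvtColor(o,cv2.COLOR_RGB2BGR))
s=manip.sense();print(s['tool_pos'],R.from_quat(s['orientation']).as_matrix(),s['joint_pos'],s['width'])
E
```

```text
[0.5146284  0.07581605 0.16750932] [[ 6.72416101e-01  7.40173121e-01 -5.80605259e-04]
 [ 7.39818143e-01 -6.72068906e-01  3.15039864e-02]
 [ 2.29281972e-02 -2.16133300e-02 -9.99503458e-01]] [-0.10520802  0.07271979  1.82155376  0.03294078  1.25136859  0.62184285] 0.024160464754102294
```

View pics/m2.png

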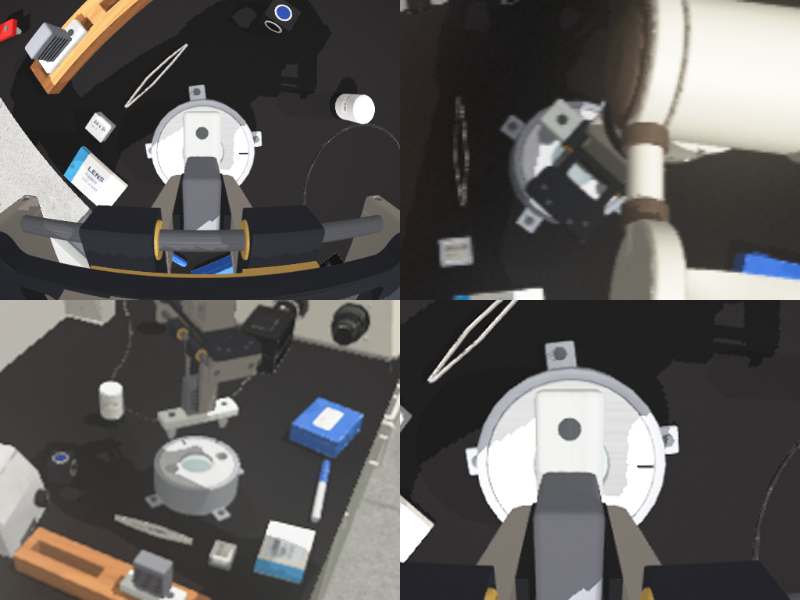

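The bar hides the holes, but the rim's outline is visible at top-left, top and right in the wrist view. I'll fit the known 128 mm circle to it.

```bash
python3 - <<'E'
from h import *
from scipy.optimize import least_squares
w=dict(np.load('last_wrist.npz'));t=dict(np.load('last_top.npz'))
M=R.from_quat(w['rotation']).as_matrix();K=w['K']
g=cv2.cvtColor(w['color'],cv2.COLOR_RGB2GRAY).astype('float32')
def proj(p):
    c=(p-w['eye'])@M; n=np.hypot(c[:,0],c[:,1]);th=np.arctan2(n,c[:,2])
    return K[0,2]+K[0,0]*th*c[:,0]/n,K[1,2]+K[1,1]*th*c[:,1]/n
c0=np.array([.5146,.0755]);rr=np.arange(.052,.076,.0003);pts=[]
for a in np.radians(range(0,360,4)):
    p=np.c_[c0[0]+rr*np.cos(a),c0[1]+rr*np.sin(a),0*rr+.05];u,v=proj(p)
    if v.max()>255: continue
    I=cv2.remap(g,u.astype('float32')[None],v.astype('float32')[None],1)[0]
    I=cv2.GaussianBlur(I[None],(9,1),0)[0]
    k=np.argmin(np.diff(I)[8:])+8
    if I[max(k-6,0)]>90 and I[min(k+8,len(I)-1)]<70: pts.append([np.degrees(a),rr[k],*p[k,:2]])
pts=np.array(pts);print(np.round(pts[:,:2],4).tolist())
f=least_squares(lambda q:np.hypot(pts[:,2]-q[0],pts[:,3]-q[1])-.064,c0,loss='soft_l1',f_scale=.001);print(f.x,np.abs(f.fun).mean())
# bar position in the wrist view: bar end corners in panel, bar top plane z
s=manip.sense();z=s['tool_pos'][2]+.0-.039+.014+.002
F=lambda u,v,z:onz(w,140+u/1.4286,80+v/1.4286,z,True)[:2]
e=(F(537,392,z)+F(605,392,z))/2;print('bar end mid',e,'pin',F(570,429,z),'tcp',s['tool_pos'],(e-s['tool_pos'][:2]),np.linalg.norm(e-s['tool_pos'][:2]))
a=F(655,466,.05)-f.x;print('line ang',np.degrees(np.arctan2(a[1],a[0])))
E
```

```text
[[0.0, 0.0604], [4.0, 0.0604], [8.0, 0.0607], [12.0, 0.061], [16.0, 0.0607], [20.0, 0.0607], [24.0, 0.0613], [28.0, 0.0613], [32.0, 0.0616], [36.0, 0.0619], [40.0, 0.0622], [44.0, 0.0619], [64.0, 0.0625], [68.0, 0.0625], [72.0, 0.0625], [76.0, 0.0631], [80.0, 0.0628], [84.0, 0.0628], [88.0, 0.0634], [92.0, 0.0634], [96.0, 0.0634], [100.0, 0.0637], [104.0, 0.064], [108.0, 0.0643], [112.0, 0.0643], [116.0, 0.0646], [120.0, 0.0643], [124.0, 0.0649], [128.0, 0.0655], [132.0, 0.073], [136.0, 0.0724], [140.0, 0.0718], [144.0, 0.0715], [148.0, 0.0658], [152.0, 0.0661], [156.0, 0.0658], [160.0, 0.0658], [164.0, 0.0664], [168.0, 0.0661], [172.0, 0.0661], [176.0, 0.0664], [180.0, 0.0697], [276.0, 0.0634], [280.0, 0.0628], [284.0, 0.0625], [288.0, 0.0625], [292.0, 0.0625], [296.0, 0.0622], [300.0, 0.0619], [304.0, 0.0619], [308.0, 0.0616], [312.0, 0.0613], [316.0, 0.0616], [320.0, 0.061], [324.0, 0.0703], [328.0, 0.0706], [332.0, 0.0715], [336.0, 0.0721], [344.0, 0.0607], [348.0, 0.0607], [352.0, 0.0604], [356.0, 0.061]]
[0.5115803  0.07530418] 0.001476694407319388
bar end mid [ 0.67061251 -0.34590109] pin [ 0.65582202 -0.42996927] tcp [0.5146284  0.07581605 0.16750932] [ 0.15598411 -0.42171714] 0.44964029427653635
line ang -74.81152190178472
```

```bash
python3 - <<'E'
from h import *
w=dict(np.load('last_wrist.npz'));s=manip.sense();z=s['tool_pos'][2]+.002-.039+.014
F=lambda u,v,z:onz(w,140+(u-400)/1.4286,80+(v-300)/1.4286,z,True)[:2]
a,b=F(537,392,z),F(605,392,z);e=(a+b)/2;d=e-s['tool_pos'][:2]
print(np.linalg.norm(a-b),'end',e,d,np.linalg.norm(d),np.degrees(np.arctan2(d[1],d[0])),'pin',F(570,429,z),np.linalg.norm(F(570,429,z)-s['tool_pos'][:2]))
c=np.array([.5116,.0753]);l=F(648,466,.05)-c;print('line',np.degrees(np.arctan2(l[1],l[0])))
E
```

```text
0.028528911381077868 end [0.55104115 0.11554643] [0.03641275 0.03973037] 0.05389240364855778 47.49484815147343 pin [0.54010917 0.10408454] 0.0380575448667934
line -42.82844561842949
```

The bar and ring agree to about 1.5 mm and 1°. I'll descend slowly and check the force partway.

>>> arm_command:
  plan:
    - [0,-0.0008,0,0.01,0]
    - [0,-0.0012,0,0.025,0]
    - [0,-0.0018,0,0.04,0]
    - [0,-0.0018,0,0.05,0]
    - [0,-0.0018,0,0.055,0]
    - [0,-0.0019,0,0.059,0]
    - [0,-0.002,0.0001,0.062,0]
    - [0,-0.0021,0.0002,0.064,0]
    - [0,-0.0021,0.0002,0.066,0]
    - [0,-0.0021,0.0002,0.066,0]

```text
t: 9.3
tool_pos: [0.5134, 0.0758, 0.1018]
orientation: [0.914, 0.405, 0.006, -0.014]
ft_force: [0.4, 0.1, -2.2]
width: 0.0241
gripper_force: 34.9
```

```bash
python3 - <<'E'
from rig import manip
s=manip.sense();print(s['tool_pos'],s['ft_force'],s['moment'])
E
```

```text
[0.51342021 0.07584796 0.1017954 ] [ 0.36886435  0.06244825 -2.15708602] [-0.01242884 -0.00963288  0.02767702]
```

The pins are about 10 mm into the holes with no contact force. Seating them fully now.

>>> arm_command:
  plan:
    - [0,-0.0001,0,0.003,0]
    - [0,-0.0002,0.0001,0.006,0]
    - [0,-0.0003,0.0002,0.009,0]
    - [0,-0.0003,0.0003,0.011,0]
    - [0,-0.0003,0.0003,0.0125,0]
    - [0,-0.0003,0.0003,0.0135,0]
    - [0,-0.0003,0.0003,0.0138,0]
    - [0,-0.0003,0.0003,0.0138,0]
    - [0,-0.0003,0.0003,0.0138,0]
    - [0,-0.0003,0.0003,0.0138,0]

```text
t: 10.3
tool_pos: [0.5135, 0.0759, 0.0888]
orientation: [0.914, 0.405, 0.006, -0.014]
ft_force: [-3.2, 1.3, 5.5]
width: 0.0241
gripper_force: 35.0
```

```bash
python3 - <<'E'
from h import *
s=manip.sense();print(s['tool_pos'],s['ft_force'],s['moment'],s['joint_pos'])
snap('wrist','w3.png')
E
```

```text
[0.51349259 0.0759226  0.08882343] [-3.1796713   1.29759951  5.47212062] [-0.17565682  0.81347151 -0.10756101] [-0.10495415  0.17408257  1.8814841   0.03475488  1.08990402  0.61502215]
```

View pics/w3.png

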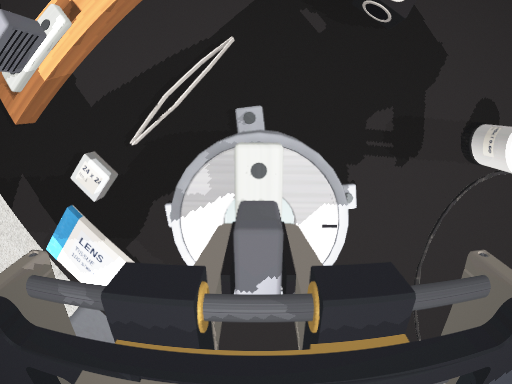

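The pins are seated: TCP z is 0.0888, there is slight contact from below, and the ring line is still at its starting angle (330,226). Turning clockwise now.

>>> arm_command:
  plan:
    - [0,0,0,0,0]
    - [0,0,0,0,0]
    - [0,0,0,0,3]
    - [0,0,0,0,9]
    - [0,0,0,0,15]
    - [0,0,0,0,21]
    - [0,0,0,0,27]
    - [0,0,0,0,33]
    - [0,0,0,0,39]
    - [0,0,0,0,43]

```text
t: 11.35
tool_pos: [0.5139, 0.0749, 0.0882]
orientation: [0.999, 0.041, 0.001, -0.014]
ft_force: [-0.1, -3.4, -1.1]
width: 0.0238
gripper_force: 35.0
```

>>> arm_command:
  plan:
    - [0,0,0,0,2]
    - [0,0,0,0,4]
    - [0,0,0,0,6]
    - [0,0,0,0,8]
    - [0,0,0,0,10]
    - [0,0,0,0,12]
    - [0,0,0,0,13]
    - [0,0,0,0,14]
    - [0,0,0,0,14]
    - [0,0,0,0,14]

```text
t: 12.35
tool_pos: [0.5138, 0.0749, 0.0881]
orientation: [0.997, -0.08, -0.001, -0.014]
ft_force: [-0.0, -6.6, -1.9]
width: 0.024
gripper_force: 35.0
```

```bash
python3 - <<'E'
from h import *
s=manip.sense();print(s['tool_pos'],s['ft_force'],s['moment'],s['joint_pos']);m=R.from_quat(s['orientation']).as_matrix();print(np.degrees(np.arctan2(m[1,0],m[0,0])),m[:,2])
w=snap('wrist');c=snap('scene')
o=np.hstack([cv2.resize(w['color'][100:300,150:380],(460,400),interpolation=2),cv2.resize(c['color'][110:210,230:315],(340,400),interpolation=2)])
cv2.imwrite('pics/m4.png',cv2.cvtColor(o,cv2.COLOR_RGB2BGR))
E
```

```text
[0.51377069 0.07490617 0.08811026] [-0.04972678 -6.6157175  -1.93477712] [-1.2085482  -0.08625536  0.13585261] [-0.10577273  0.17496188  1.88206118  0.03269222  1.08724511  1.60945478]
-9.14513754775987 [ 6.14518058e-04  2.90362834e-02 -9.99578169e-01]
```

View pics/m4.png

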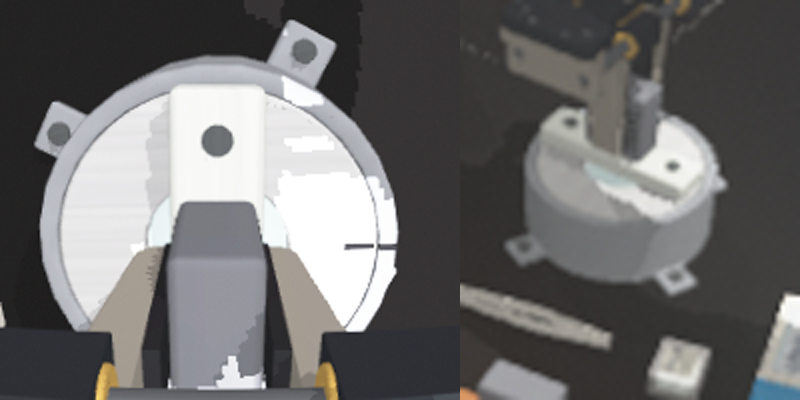

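The ring line now meets the rim line at (375,246), and the bar lies flat on the ring. I'll nudge it 2° more, then release and rise.

>>> arm_command:
  plan:
    - [0,0,0,0,1]
    - [0,0,0,0,2]
    - [0,0,0,0,2]
    - [0.35,0,0,0,2]
    - [0.5,0,0,0,2]
    - [0.8,0,0,0,2]
    - [0.8,0,0,0,2]
    - [0.8,0,0,0,2]
    - [0.8,0,0,0,2]
    - [0.8,0,0,0,2]

```text
t: 13.45
tool_pos: [0.5134, 0.0759, 0.088]
orientation: [0.995, -0.097, -0.002, -0.016]
ft_force: [0.2, 0.9, 0.8]
width: 0.0734
gripper_force: 0.0
```

>>> arm_command:
  plan:
    - [0.8,0,0,-0.005,0]
    - [0.8,0,0,-0.015,0]
    - [0.8,0,0,-0.03,0]
    - [0.8,0,0,-0.05,0]
    - [0.8,0,0,-0.075,0]
    - [0.8,0,0,-0.1,0]
    - [0.8,0,0,-0.12,0]
    - [0.8,0,0,-0.13,0]
    - [0.8,0,0,-0.13,0]
    - [0.8,0,0,-0.13,0]

```text
t: 14.45
tool_pos: [0.5131, 0.0719, 0.2173]
orientation: [0.995, -0.097, -0.002, -0.015]
ft_force: [0.7, 0.2, -0.6]
width: 0.0734
gripper_force: 0.0
```

```bash
python3 - <<'E'
from h import *
s=manip.sense();print(s['tool_pos'],s['ft_force'],s['width'])
w=snap('wrist');c=snap('scene')
o=np.hstack([cv2.resize(w['color'][100:300,150:380],(460,400),interpolation=2),cv2.resize(c['color'][110:210,230:315],(340,400),interpolation=2)])
cv2.imwrite('pics/m5.png',cv2.cvtColor(o,cv2.COLOR_RGB2BGR))
E
```

```text
[0.51305033 0.07188284 0.21730924] [ 0.66024599  0.1771208  -0.6153957 ] 0.07343802803018726
```

View pics/m5.png

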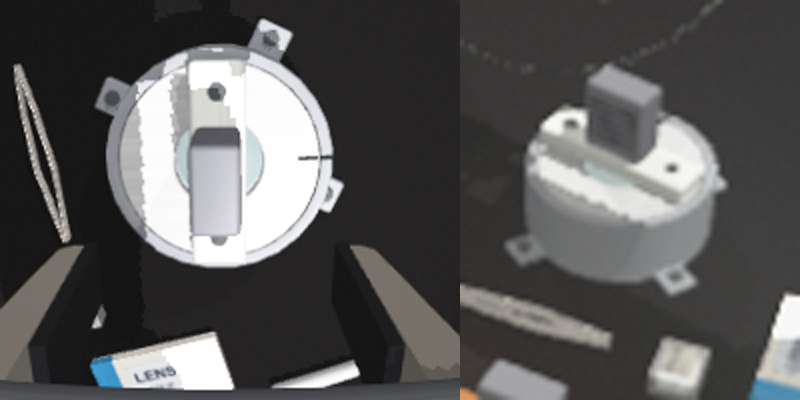

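The spanner stands flat and upright in the ring, the two lines form one line at (318,157), and the gripper is clear. Handing in.

```bash
python3 -c "
from rig import manip
print(manip.close_job())"
```

```text
the job is handed in; nothing more can be done
None
```

The job is handed in (no verdict came back): I turned the ring clockwise until its black line met the rim's, left the wide spanner released and seated upright in it, and did not touch the narrow spanner.

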